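Shut and pin the sink-cupboard crate

TASK

Shut the open lid of the top crate, then lock it with the ball-lock pin: squeeze the pin's red thumb button and keep it in while you push the pin down through the slot in the lid's blue tab and the hole of the brass keeper under it until its collar is fully home on the tab, then let go so that the button springs out and the balls lock under the keeper. The keeper sits somewhere unknown along the slot, so feel for its hole with the pin and press only gently (keep the pin under 25 N on crate, lid and keeper); do not disturb the things standing around.

Things in the scene. Friction and masses are not known exactly. Their poses are not given: they have to be found in the camera images.
- crate: two stacked slotted white crates, fixed as one, 150 (x) x 240 (y) x 140 mm high; origin at the centre of the underside, z up, y along the hinge, tab side at -x. The upper crate holds loose odds and ends below the rim
- lid (a joint): lid angle in rad: 0 shut (level on the rim), grows as it opens upward about the hinge on the crate's +x rim, 1.8 at most. A 5 mm plate, 236 mm wide, 150 mm from hinge to front edge; a blue tab 84 mm wide runs on in its plane for 48 mm. Stiff hinge: the lid stays where it is left; a push of a few N on its outer face, towards the tab side and down, shuts it
- lid_hinge (a point): point on the hinge axis, mid width, at the rim (140 mm above the table), on the lid's underside; its axes turn with the lid: -x runs from the hinge along the lid to the tab, z is the outward normal of the outer face
- lid_edge (a point): middle of the lid's front edge on its outer face, 150 mm from the hinge, where the tab begins
- lock_point (a point): fixed point of the crate, axes as the crate's: centre of the tab's slot, level with the tab's top face, when the lid is shut (145 mm above the table, 100 mm to -x of the crate's centre). The slot goes through the 5 mm tab and is 18 mm wide in x and 44 mm long in y
- keeper_zone (a point): fixed point 8 mm below lock_point, axes as the crate's, level with the top of the keeper: a brass plate 6 mm thick with one round 15 mm hole. The hole is centred here in x, but in y lies anywhere within 14 mm either side: the keeper slides along y on rods (5 N friction; it gives up to 2.5 mm downward on springs of 4 N/mm, preloaded with 3 N) and where it sits is not measured
- pin: ball-lock pin, about 90 g, standing in the green holder; origin at the centre of the underside of its 36 mm steel collar (4 mm thick), z up along the pin. Above the collar a black head 22 x 22 mm, up to 36 mm above the origin, with a red thumb button on its +y side; below it a 13 mm shaft, narrowing over the last 6.5 mm to a 11 mm flat tip
- pin_grip (a point): centre of the pin's head, 20 mm above its origin, axes as the pin's. The button (14 mm wide, 16 mm tall, centred at this height) stands 9 mm out of the +y face and goes in 5 mm when the head is squeezed along y: grasp 31 mm wide, 26 mm once pressed; the spring takes 4 to 10 N, so grip with 20 N or more
- pin_balls (a point): on the pin's axis, 18.5 mm below its origin, level with two locking balls on its +x and -x sides: 21 mm across while the button is out, too wide for the keeper's hole; flush with the shaft with the button fully in. With the collar home they lie under the keeper
- pin_button (a joint): travel of the pin's thumb button in m: 0 out (balls out), 0.005 fully in (balls in)
- pin_tip (a point): centre of the flat tip of the pin, 31 mm below the pin's origin
- holder: fixed green block 85 x 85 x 50 mm high with a 26 mm hole 42 mm deep from the top in its middle, in which the pin stands with its collar on the top face; origin at the centre of its underside
- soap_rack: steel wire soap rack 120 x 80 x 32 mm, bystander; origin under its centre
- bottle_brush: bamboo bottle brush lying, about 250 mm long along its x, bystander; origin under its bristle head, handle towards -x
- dish_soap: green bottle, 60 mm across, 170 mm tall, bystander; origin under its centre
- cleaner_bottle: blue bottle with red cap, 68 mm across, 190 mm tall, bystander; origin under its centre
- tumbler: orange cup, 72 mm across, 85 mm tall, bystander; origin under its centre
Things that resemble listed ones, but are neither listed nor needed, are in the scene too. What is shaped like the pin but brown or orange is not meant.

How it is judged:
By the outcome, as a careful person would: the job done as asked, in the order asked, and still so for the second after the job is handed in, with the robot touching nothing.
It also fails if it takes over 72 s, if anything falls off the work surface, if the arm or the gripper's body presses on something with over 40 N, if the wrist force passes 120 N, or if a joint passes its speed limit or range.

ROBOT

A 6-joint arm with a two-finger parallel gripper is mounted at the origin on the work surface. World frame = base frame: x ahead of the robot, y to its left, z up, the work surface at z = 0. Lengths are in mm, angles in rad, forces in N, time in s.
With the tool pointing down it reaches from about 350 to 875 mm from the base axis. Payload 4.2 kg.
Tool frame: the origin (TCP) lies at the very end of the fingers, on their centre line; the grasp point (between the pads) lies 19 mm behind it; z points along the fingers, y is the line along which they close (so a half turn about z gives the same grasp; the last joint's range is limited). The gripper opens to 85 mm and grips with 20 to 120 N. Pads are 22 mm wide; open, the fingers measure 114 mm over their backs; the gripper's body (76 mm by 85 mm) begins 54 mm behind the grasp point. The pads swing forward as they close: fully open they stand 13 mm farther back than shut.
Start: joints at [1.461, 0.385, 0.008, 0, -1.194, -0.259], TCP at [225.277, 582.966, 202.012] pointing down, gripper open.
Joint ranges: [-3.14, 3.14], [-1.21, 2.06], [-1.07, 1.41], [-3.16, 2.05], [-2.99, -0.16], [-3.1, 3.1]. Speed limits (rad/s): [2.79, 2.79, 3.14, 3.14, 3.14, 3.14].

INTERFACE

Orientations are given as a unit quaternion [x, y, z, w].
In Python, from bench import arm gives the robot as it stands. The module is installed in compiled form; this text tells all that it offers.
- The arm moves only by the tool drive_tool, never from a script. Its argument "targets" is a list of rows, each a list of 5 numbers: the closure, from -1 (fully open) to 1 (shut), then the shift along the tool's x, y, z in mm, then the turn about the tool's z in degrees. In form: [[grip, tx, ty, tz, roll], ...]. A call has 1 to 12 rows; each row is the pose to reach, as a shift and turn from the pose commanded when the call began, along the tool's axes at that moment; what a row does not reach only later rows make up. A row lasts 1/10 s, in which the tool goes at most 50 mm and 8.59 degrees, less where a joint would pass 70% of its speed; a pose out of reach is approached as far as the arm can. A call with a gripper value outside its range is refused whole. The fingers move at their own pace and stop on an object; the grip force is fixed at half the most. Time passes only in rows, so rows that repeat a pose let the fingers close. It gives the time, the measured TCP pose, the force, the opening and the grip force at its end, in the units of the state.
- arm.read_state(): the state, without advancing time (a new reading comes with each control period).
- arm.get_image(name): name is "scene" or "top" or "wrist"; returns the picture (420x560x3 uint8, blue, green, red); there is no depth.
- arm.camera_params(name): a dict with "fov_y" (degrees; the focal length in pixels is half the picture's height over the tangent of half this angle, whatever the lens; pixels are square), "cx", "cy" (the principal point, pixels), "rvec" (rotation vector, rad) and "tvec" (3), from world to camera coordinates, as OpenCV has them; the wrist camera has in their place "tool_from_camera" (4x4, takes a point from camera to tool coordinates, whose origin is the TCP and whose axes are the flange's). Camera axes: x right, y down, z forward; pixel columns grow to the right and rows downward; lengths in mm; the calibration is good to about 2 mm. A picture is of the moment at which its call begins: read the wrist's pose just before it. camera_params takes no time and is no camera call.
- arm.job_done(): hands the job in; it is judged then, once.
The state is a dict: "clock": time; "joints": joint angles; "joint_vel": joint speeds; "joint_efforts": joint torques, N m; "position": TCP position; "ee_rot": TCP orientation; "contact_force": force on the tool from outside, world axes, zero at the start; "wrist_torque": the same for the moment, N m; "gripper_width": finger opening in mm; "grasp_force": force on a finger pad.
Only numpy, scipy, OpenCV 4.12 (cv2) and the standard library are available. Lean on these libraries where they do the work, as an engineer would, in place of code of your own. Each camera call takes 0.05 s, during which the arm holds its last target. There are 200 camera calls.

## Working session

There is one attempt and no reset: what is moved stays moved. The work goes in short steps, Python scripts to look and compute and a tool call to move; the robot and the scene stay as the last step left them, time stands still between calls to the robot, and variables do not carry over. Pictures are saved under pics/ and viewed, at most 14 in all, crops included, and the job is handed in when it is done.

Besides the shell and the picture viewer there is one more tool, called after "Emit:" as name(argument=value, ...), one argument or row to a line, values as JSON. drive_tool: Moves the arm, as the interface text tells. Its arguments: {"type":"object","properties":{"targets":{"type":"array","items":{"type":"array","items":{"type":"number"}}}},"required":["targets"]}

```bash
mkdir -p pics
cat > h.py <<'E'
import numpy as np, cv2
from scipy.spatial.transform import Rotation as R
from bench import arm
def cam(name,st=None):
    p=arm.camera_params(name)
    f=210/np.tan(np.radians(p["fov_y"])/2)
    if "rvec" in p:
        Rm=cv2.Rodrigues(np.array(p["rvec"],float))[0]; t=np.array(p["tvec"],float).ravel()
    else:
        T=np.array(p["tool_from_camera"],float); W=np.eye(4); W[:3,:3]=R.from_quat(st["ee_rot"]).as_matrix(); W[:3,3]=st["position"]
        M=np.linalg.inv(W@T); Rm=M[:3,:3]; t=M[:3,3]
    return dict(f=f,cx=p["cx"],cy=p["cy"],R=Rm,t=t)
def ray(c,u,v):
    d=c["R"].T@np.array([(u-c["cx"])/c["f"],(v-c["cy"])/c["f"],1]); return -c["R"].T@c["t"],d/np.linalg.norm(d)
def onz(c,u,v,z):
    o,d=ray(c,u,v); return o+d*(z-o[2])/d[2]
def tri(l):
    A=np.zeros((3,3));b=np.zeros(3)
    for c,u,v in l:
        o,d=ray(c,u,v);P=np.eye(3)-np.outer(d,d);A+=P;b+=P@o
    x=np.linalg.solve(A,b); return x,[np.linalg.norm(np.cross(x-ray(c,u,v)[0],ray(c,u,v)[1])) for c,u,v in l]
def proj(c,p):
    q=c["R"]@np.array(p,float)+c["t"]; return q[:2]/q[2]*c["f"]+[c["cx"],c["cy"]]
E
python3 - <<'E'
from h import *
s=arm.read_state();print(s)
for n in("scene","top","wrist"):
    im=arm.get_image(n);cv2.imwrite(f"pics/{n}0.png",im);print(n,arm.camera_params(n))
E
```

```text
{'clock': 0.0, 'joints': array([ 1.46058867e+00,  3.85549439e-01,  6.60508805e-03, -5.26123171e-04,
       -1.19400237e+00, -2.58583799e-01]), 'joint_vel': array([ 0.00226078, -0.00061741, -0.00134414,  0.00130927, -0.00097549,
       -0.00047764]), 'joint_efforts': array([ 8.72661549e-04, -3.92292166e+01,  1.88399827e+01,  4.18606728e+00,
       -4.69198159e-03,  2.55731990e-06]), 'position': array([225.0563409 , 582.3626809 , 200.91381781]), 'ee_rot': array([ 9.83028828e-01, -1.83447834e-01, -1.64137247e-04,  1.09036090e-03]), 'contact_force': array([-0.14734847, -0.35893979,  1.15517481]), 'wrist_torque': array([-0.03899464, -0.01404079, -0.01515603]), 'grasp_force': 0.0, 'gripper_width': 85.26323388622447}
scene {'fov_y': 47.891594822631994, 'cx': 285.6358832101639, 'cy': 204.46396383447583, 'rvec': array([ 2.42952379,  0.772525  , -0.23146393]), 'tvec': array([-406.86430276, -164.04933772, 1551.25996443])}
top {'fov_y': 49.714226802972874, 'cx': 279.0905684895732, 'cy': 215.36550545959983, 'rvec': array([ 2.20800594, -2.14463028,  0.04824251]), 'tvec': array([  20.72214479,  514.55051849, 1473.77453216])}
wrist {'fov_y': 58.529382944764706, 'cx': 277.8329556497135, 'cy': 216.55722075782015, 'tool_from_camera': array([[ 1.45745432e-04, -9.62433336e-01, -2.71518053e-01,
         6.84471574e+01],
       [ 9.99999894e-01,  2.58600346e-04, -3.79864895e-04,
        -2.49312352e-01],
       [ 4.35809301e-04, -2.71517969e-01,  9.62433272e-01,
        -1.71521511e+02],
       [ 0.00000000e+00,  0.00000000e+00,  0.00000000e+00,
         1.00000000e+00]])}
```

View pics/scene0.png

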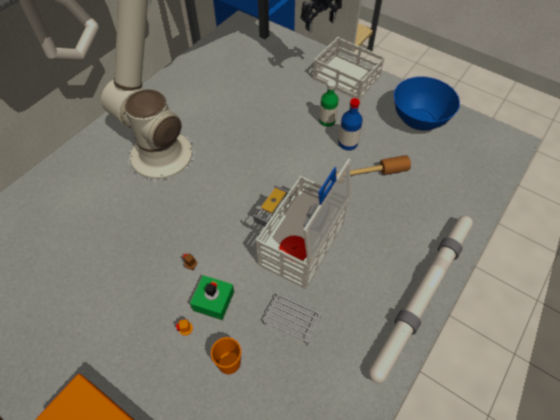

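View pics/top0.png

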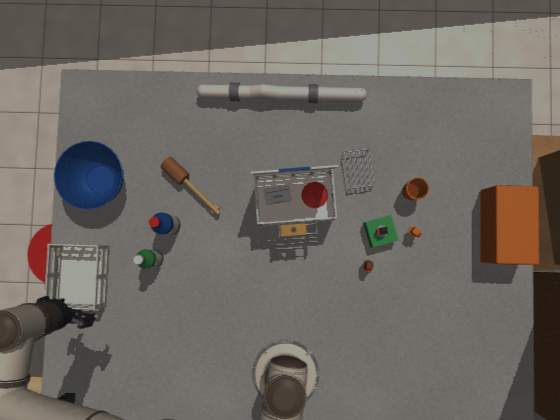

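The scene view shows the crate with its lid upright (blue tab at 328,185) and a green holder at (211,296). The pin in the holder has a dark head and a red button. There are two decoys, one brown at (189,261) and one orange at (184,326). In the top view the holder is at (381,231), and the decoys are at (368,266) and (416,232). The dark-headed pin in the green holder is the one that fits, because the other two are brown and orange.

Run:
```python
from h import *
s=cv2.imread("pics/scene0.png");t=cv2.imread("pics/top0.png");cs=cam("scene");ct=cam("top")
def blob(im,lo,hi,box):
    h=cv2.cvtColor(im,cv2.COLOR_BGR2HSV);m=cv2.inRange(h,np.array(lo),np.array(hi));M=np.zeros_like(m);x0,y0,x1,y1=box;M[y0:y1,x0:x1]=m[y0:y1,x0:x1]
    n,l,st,c=cv2.connectedComponentsWithStats(M);k=1+np.argmax(st[1:,4]);q=np.column_stack(np.where(l==k)[::-1]);return c[k],cv2.minAreaRect(q.astype(np.float32)),st[k]
for n,im,c,b in(("s",s,cs,(150,240,260,350)),("t",t,ct,(340,200,420,260))):
    g=blob(im,(45,120,40),(75,255,255),b);print(n,"green",g,onz(c,*g[1][0],50))
    r=blob(im,(0,150,70),(6,255,255),(195,275,225,300) if n=="s" else (370,222,392,240));print("red",r)
    rr=(c,*r[0]); 
    if n=="s":r1=rr
    else: print("tri red",tri([r1,rr]))
tb=[(cs,blob(s,(100,120,40),(125,255,255),(305,150,355,215))),(ct,blob(t,(100,120,40),(125,255,255),(265,155,330,180)))]
print([x[1] for x in tb]);print("tab",tri([(c,*x[0]) for c,x in tb]))
print("base",proj(ct,(0,0,0)),proj(ct,(500,0,0)))
A=cv2.resize(s[235:345,165:265],None,fx=4,fy=4,interpolation=3)
B=cv2.resize(t[150:250,245:345],(400,400),interpolation=3);B=cv2.copyMakeBorder(B,0,40,0,0,cv2.BORDER_CONSTANT)
cv2.imwrite("pics/crop1.png",np.hstack([A,B]))
```

```text
s green (array([211.78898226, 297.90289449]), ((211.5, 296.4999694824219), (37.31486892700195, 36.68241500854492), 18.43494987487793), array([ 190,  276,   44,   43, 1071], dtype=int32)) [ 476.82351575 -302.03076697   50.        ]
red (array([213.16666667, 284.16666667]), ((213.2000274658203, 284.10003662109375), (4.919349670410156, 1.7888542413711548), 26.56505012512207), array([211, 283,   5,   4,  12], dtype=int32))
t green (array([380.2613828 , 231.18549747]), ((380.38677978515625, 231.10379028320312), (25.961143493652344, 27.609468460083008), 74.05460357666016), array([364, 216,  34,  31, 593], dtype=int32)) [ 470.38006051 -290.17131325   50.        ]
red (array([378.07142857, 231.14285714]), ((378.0, 231.0), (4.0, 2.0), 90.0), array([377, 229,   3,   5,  14], dtype=int32))
tri red (array([ 468.25235859, -279.12947334,   73.20923467]), [np.float64(1.229759894883927), np.float64(1.229759894883934)])
[(array([326.89333333, 185.41777778]), ((327.0384521484375, 185.19227600097656), (8.59785270690918, 37.4422607421875), 33.6900634765625), array([319, 168,  17,  36, 225], dtype=int32)), (array([294.09836066, 168.54098361]), ((294.005859375, 168.5764617919922), (1.9174126386642456, 30.141727447509766), 85.60128784179688), array([279, 167,  31,   4,  61], dtype=int32))]
tab (array([618.15145899,  -8.20977319, 314.44180905]), [np.float64(1.504495625222128), np.float64(1.5044956252221937)])
base [285.46415701 373.62775637] [289.80991214 220.14120025]
```

View pics/crop1.png

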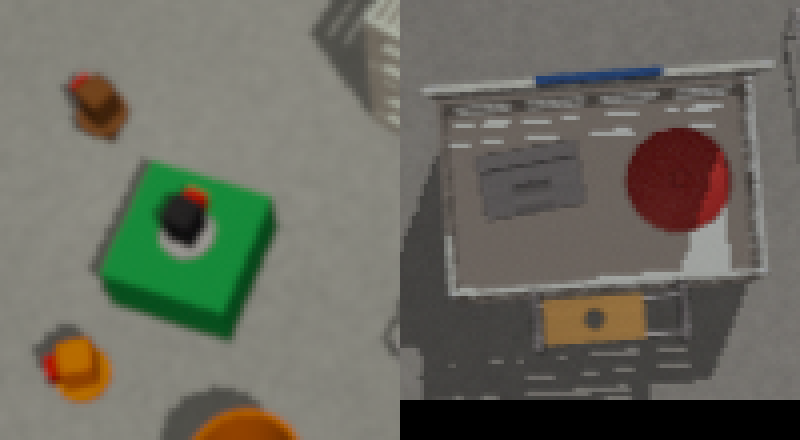

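The crop confirms the pin: black head and red button, standing in the green holder. It also shows the keeper's hole through the rods at crop (594,318). Next I'll take a closer wrist view of the keeper and crate, before the lid hides them.

Emit:
drive_tool(
  targets=[
    [1, 0, 0, -50, 0],
    [1, 0, 0, -100, 0],
    [1, 35, 48, -120, -4],
    [1, 70, 96, -120, -8],
    [1, 105, 144, -120, -12],
    [1, 140, 192, -120, -16],
    [1, 175, 240, -120, -20],
    [1, 210, 288, -120, -24],
    [1, 245, 336, -120, -27],
    [1, 281, 385, -120, -27],
    [1, 316, 433, -120, -27],
    [1, 352, 482, -120, -27],
  ],
)

```text
clock: 1.35
position: [353.6, 100.6, 322.2]
ee_rot: [0.999, 0.052, 0.0, -0.0]
contact_force: [0.7, -0.6, 0.6]
gripper_width: 0.2
grasp_force: 0.0
```

Emit:
drive_tool(
  targets=[
    [1, 0, 0, 0, 0],
    [1, 0, 0, 0, 0],
    [1, 0, 0, 0, 0],
    [1, 0, 0, 0, 0],
  ],
)

```text
clock: 1.75
position: [353.7, 103.8, 321.8]
ee_rot: [0.999, 0.052, -0.0, 0.0]
contact_force: [-0.5, 0.3, 0.7]
gripper_width: 0.3
grasp_force: 0.0
```

```bash
cat > snap.py <<'E'
import sys,pickle
from h import *
n=sys.argv[1]; s=arm.read_state(); im=arm.get_image("wrist"); cv2.imwrite(f"pics/{n}.png",im); pickle.dump(cam("wrist",s),open(f"{n}.pkl","wb"))
print(s["clock"],s["position"].round(1),R.from_quat(s["ee_rot"]).as_matrix()[:,0].round(4),s["contact_force"].round(1),s["gripper_width"])
E
python3 snap.py w1
```

```text
1.75 [353.7 103.8 321.8] [ 9.945e-01  1.047e-01 -5.000e-04] [-0.5  0.3  0.7] 0.30967201262459343
```

View pics/w1.png

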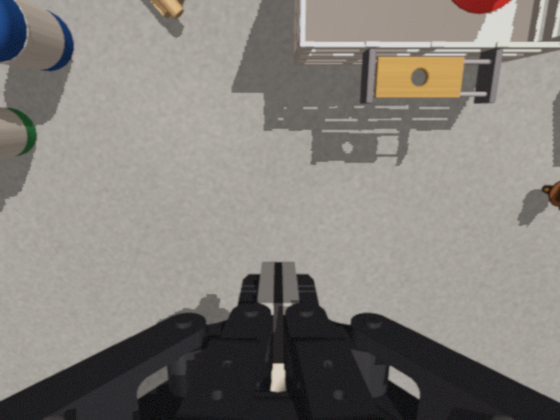

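The wrist view shows the keeper plate with its hole at (419,77), between brackets at x≈370 and 488. The crate edges line up with the image, so the crate yaw is about 6°. I'll take a second view.

Emit:
drive_tool(
  targets=[
    [1, 10, 40, 0, 0],
    [1, 20, 80, 0, 0],
    [1, 30, 120, 0, 0],
    [1, 30, 120, 0, 0],
    [1, 30, 120, 0, 0],
    [1, 30, 120, 0, 0],
    [1, 30, 120, 0, 0],
  ],
)

```text
clock: 2.5
position: [395.9, -12.4, 322.1]
ee_rot: [0.999, 0.053, 0.0, -0.0]
contact_force: [-0.0, 0.9, -0.4]
gripper_width: -0.1
grasp_force: 0.0
```

```bash
python3 snap.py w2
python3 - <<'E'
from h import *
import pickle
L={}
for n in("w1","w2"):
    im=cv2.imread(f"pics/{n}.png");c=pickle.load(open(n+".pkl","rb"));h=cv2.cvtColor(im,cv2.COLOR_BGR2HSV)
    m=cv2.inRange(h,np.array((12,120,90)),np.array((28,255,255)));m[:20]=0;m[150:]=0
    k,l,st,ce=cv2.connectedComponentsWithStats(m);j=1+np.argmax(st[1:,4]);q=(l==j).astype(np.uint8)
    cn,hi=cv2.findContours(q,cv2.RETR_CCOMP,cv2.CHAIN_APPROX_NONE)
    o=max([a for a,b in zip(cn,hi[0]) if b[3]<0],key=len);ih=max([a for a,b in zip(cn,hi[0]) if b[3]>=0],key=len)
    ra=cv2.minAreaRect(o);e=cv2.fitEllipse(ih);bx=cv2.boxPoints(ra)
    print(n,st[j],ra,e)
    print(" hole z137",onz(c,*e[0],137).round(1)," corners",[onz(c,*p,137).round(1) for p in bx])
    L[n]=(c,bx[np.lexsort((bx[:,1]>bx[:,1].mean(),bx[:,0]>bx[:,0].mean()))],e[0])
print("tri hole",tri([(L[n][0],*L[n][2]) for n in L]))
for i in range(4):print(tri([(L[n][0],*L[n][1][i]) for n in L]))
E
```

```text
2.5 [395.9 -12.4 322.1] [9.945e-01 1.052e-01 2.000e-04] [-0.   0.9 -0.4] -0.07694687618481516
w1 [ 375   57   89   40 3203] ((418.9999694824219, 76.5), (87.99998474121094, 38.99999237060547), -0.0) ((418.1182556152344, 77.05506134033203), (16.28929901123047, 18.644454956054688), 19.49516487121582)
 hole z137 [463.9 -10.1 137. ]  corners [array([444. ,  25.4, 137. ]), array([476.3,  31.1, 137. ]), array([484.4, -46. , 137. ]), array([452.3, -53.8, 137. ])]
w2 [ 243   93   84   38 2868] ((284.5, 111.5), (37.0, 83.0), 90.0) ((285.0950012207031, 111.5871810913086), (17.738178253173828, 18.1071834564209), 18.468412399291992)
 hole z137 [464.2 -11.3 137. ]  corners [array([476.3,  28.4, 137. ]), array([484.2, -46.3, 137. ]), array([451.9, -50.8, 137. ]), array([443.8,  25.8, 137. ])]
tri hole (array([464.2897982 , -11.308188  , 133.55249634]), [np.float64(0.041397143387923246), np.float64(0.04139714338794252)])
(array([477.01398566,  29.26072462, 129.49388853]), [np.float64(0.4528456574729399), np.float64(0.45284565747291566)])
(array([443.86713374,  25.67178684, 138.28559054]), [np.float64(0.01986960534781618), np.float64(0.019869605347743402)])
(array([484.38005925, -46.27047471, 136.54787476]), [np.float64(0.12759583961655097), np.float64(0.12759583961649656)])
(array([451.8903871 , -49.86714052, 145.31754357]), [np.float64(0.3049166559503279), np.float64(0.3049166559503612)])
```

View pics/w2.png

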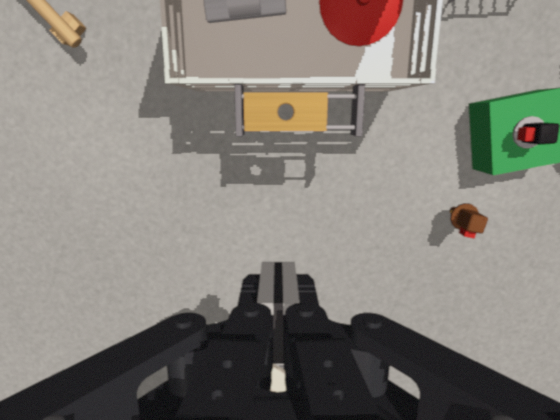

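The hole triangulates to (464,-11,134), in agreement with the stated height of 137. The crate yaw is 6.0°, the lock point is about (465.5,-24), and the lid is open about 1.45 rad. Now I go over and behind the lid.

Emit:
drive_tool(
  targets=[
    [1, 0, 10, -40, 0],
    [1, 20, 19, -70, 0],
    [1, 60, 19, -70, 0],
    [1, 100, 19, -70, 0],
    [1, 140, 19, -70, 0],
    [1, 180, 19, -70, 0],
    [1, 220, 19, -70, 0],
    [1, 260, 19, -70, 0],
    [1, 303, 19, -70, 0],
    [1, 303, 19, -70, 0],
    [1, 303, 19, -70, 0],
    [1, 303, 19, -70, 0],
  ],
)

```text
clock: 3.75
position: [698.9, -1.0, 393.1]
ee_rot: [0.999, 0.052, 0.001, 0.0]
contact_force: [-0.9, -0.3, 1.3]
gripper_width: -0.1
grasp_force: 0.0
```

Emit:
drive_tool(
  targets=[
    [1, 0, 0, 40, 0],
    [1, 0, 0, 80, 0],
    [1, 0, 0, 106, 0],
    [1, -25, 0, 108, 0],
    [1, -50, 0, 108, 0],
    [1, -62, 0, 108, 0],
    [1, -78, 0, 111, 0],
    [1, -94, 0, 115, 0],
    [1, -111, 0, 122, 0],
    [1, -128, 0, 131, 0],
    [1, -143, 0, 143, 0],
    [1, -157, 0, 156, 0],
  ],
)

```text
clock: 4.95
position: [540.2, -18.2, 240.7]
ee_rot: [0.999, 0.052, 0.001, 0.0]
contact_force: [-9.9, 2.3, 15.1]
gripper_width: -0.6
grasp_force: 7.4
```

Emit:
drive_tool(
  targets=[
    [1, -11, 0, 15, 0],
    [1, -21, 0, 31, 0],
    [1, -28, 0, 48, 0],
    [1, -34, 0, 67, 0],
    [1, -36, 0, 78, 0],
    [1, -37, 0, 85, 0],
    [1, -37, 0, 89, 0],
    [1, -37, 0, 92, 0],
    [1, -37, 0, 92, 0],
  ],
)

```text
clock: 5.85
position: [506.9, -21.4, 144.1]
ee_rot: [0.999, 0.051, 0.0, -0.0]
contact_force: [0.3, -0.5, -0.6]
gripper_width: 0.0
grasp_force: 0.0
```

Emit:
drive_tool(
  targets=[
    [1, 0, 0, 2, 0],
    [1, 0, 0, 2, 0],
    [1, 0, 0, -40, 0],
    [1, 0, 0, -90, 0],
    [1, 0, 0, -140, 0],
    [-1, -10, 40, -180, 0],
    [-1, -20, 80, -180, 0],
    [-1, -30, 120, -180, 0],
    [-1, -37, 160, -180, 0],
    [-1, -37, 180, -180, 0],
    [-1, -37, 180, -180, 0],
    [-1, -37, 180, -180, 0],
  ],
)

```text
clock: 7.05
position: [487.9, -204.4, 323.7]
ee_rot: [0.999, 0.051, -0.0, -0.0]
contact_force: [-0.3, -0.8, -0.8]
gripper_width: 85.1
grasp_force: 0.0
```

```bash
python3 snap.py w3
```

```text
7.05 [ 487.9 -204.4  323.7] [ 9.949e-01  1.012e-01 -5.000e-04] [-0.3 -0.8 -0.8] 85.12131065764494
```

Emit:
drive_tool(
  targets=[
    [-1, 0, 40, 20, 0],
    [-1, 0, 80, 40, 0],
    [-1, 0, 110, 60, 0],
    [-1, 0, 110, 60, 0],
    [-1, 0, 110, 60, 0],
    [-1, 0, 110, 60, 0],
  ],
)

```text
clock: 7.7
position: [500.0, -312.7, 265.2]
ee_rot: [0.999, 0.052, 0.001, 0.0]
contact_force: [-0.7, -0.7, 1.3]
gripper_width: 85.4
grasp_force: 0.0
```

```bash
python3 snap.py w4; python3 -c "
import cv2,numpy as np
a=cv2.imread('pics/w3.png')[:300];b=cv2.imread('pics/w4.png')[:300]
cv2.imwrite('pics/w34.png',np.vstack([a,b]))"
```

```text
7.7 [ 500.  -312.7  265.2] [0.9946 0.1041 0.0017] [-0.7 -0.7  1.3] 85.37610825838593
```

View pics/w34.png

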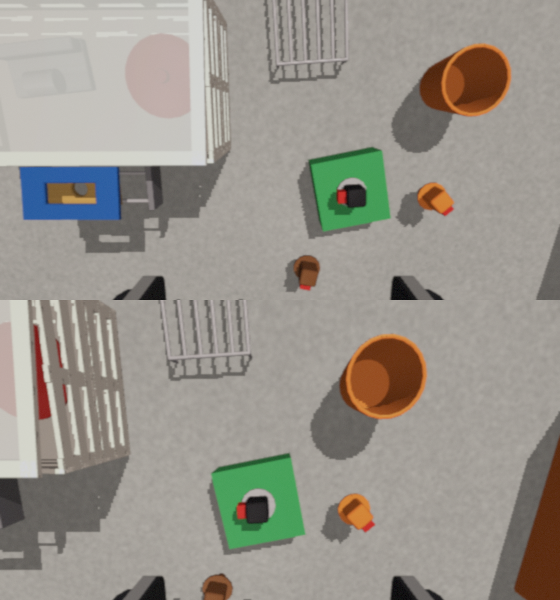

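The lid is shut: the blue tab lies flat, with its slot at (70,192) in the upper view. The pin in the holder shows a black head, with its red button towards the crate (+y). I'll measure both.

Run:
```python
from h import *
import pickle
I={n:cv2.imread(f"pics/{n}.png") for n in("w3","w4")};C={n:pickle.load(open(n+".pkl","rb")) for n in I}
def mask(im,lo,hi,box):
    m=cv2.inRange(cv2.cvtColor(im,cv2.COLOR_BGR2HSV),np.array(lo),np.array(hi));M=np.zeros_like(m);x0,y0,x1,y1=box;M[y0:y1,x0:x1]=m[y0:y1,x0:x1]
    n,l,st,c=cv2.connectedComponentsWithStats(M);k=1+np.argmax(st[1:,4]);return (l==k).astype(np.uint8),c[k]
m,_=mask(I["w3"],(100,120,40),(125,255,255),(0,150,140,240))
cn,hi=cv2.findContours(m,cv2.RETR_CCOMP,cv2.CHAIN_APPROX_NONE)
for a,b in zip(cn,hi[0]):
    if len(a)>30:
        r=cv2.minAreaRect(a);print("tab/slot",b[3]>=0,r,onz(C["w3"],*r[0],145).round(1))
bx={"w3":(305,145,395,235),"w4":(205,150,310,250)}
P={}
for n in I:
    g,c=mask(I[n],(45,100,40),(80,255,255),bx[n]);q=cv2.findNonZero(g);r=cv2.minAreaRect(cv2.convexHull(q))
    k,ck=mask(I[n],(0,0,0),(180,255,45),bx[n]);rk=cv2.minAreaRect(cv2.findNonZero(k))
    d,cd=mask(I[n],(0,150,80),(8,255,255),bx[n])
    w,cw=mask(I[n],(0,0,120),(180,60,255),bx[n])
    P[n]=(r[0],rk[0],cd)
    print(n,"green",r,onz(C[n],*r[0],50).round(1),"black",rk,onz(C[n],*rk[0],86).round(1),"red",cd,onz(C[n],*cd,72).round(1))
for i,s in enumerate(("green","black","red")):print(s,tri([(C[n],*P[n][i]) for n in I]))
A=cv2.resize(I["w3"][150:240,10:170],None,fx=3,fy=3,interpolation=3);B=cv2.resize(I["w4"][150:260,205:315],(270*440//360,270*440//360),interpolation=3)
h=max(A.shape[0],B.shape[0]);f=lambda x:cv2.copyMakeBorder(x,0,h-x.shape[0],0,0,0)
D=cv2.resize(I["w3"][140:240,300:400],(h,h),interpolation=3)
cv2.imwrite("pics/c3.png",np.vstack([cv2.copyMakeBorder(A,0,0,0,2*h-A.shape[1] if 2*h>A.shape[1] else 0,0),np.hstack([f(B),D,])]) if 2*h>=A.shape[1] else np.hstack([f(A),f(B)]))
```

```text
tab/slot False ((70.0, 193.0), (52.0, 100.0), 90.0) [460.8  -7.  145. ]
tab/slot True ((71.0, 193.0), (52.0, 24.0), 0.0) [460.9  -8.  145. ]
w3 green ((350.7395935058594, 188.38294982910156), (72.88015747070312, 73.4415054321289), 79.2156982421875) [ 475.3 -293.5   50. ] black ((354.6463623046875, 195.3170928955078), (21.092424392700195, 19.5463809967041), 83.6598129272461) [ 474.5 -291.2   86. ] red [341.3        196.26666667] [ 469.  -279.3   72. ]
w4 green ((257.59613037109375, 201.48077392578125), (81.9765396118164, 80.21149444580078), 78.69007110595703) [ 474.4 -293.4   50. ] black ((256.7052001953125, 209.48793029785156), (25.133026123046875, 20.61142921447754), 86.633544921875) [ 475.1 -294.4   86. ] red [241.23076923 210.49230769] [ 468.7 -278.5   72. ]
green (array([ 475.05183936, -293.34995983,   50.99227955]), [np.float64(0.3938126601644931), np.float64(0.39381266016423)])
black (array([ 472.01568407, -293.98183685,   74.09436802]), [np.float64(0.06179349582205416), np.float64(0.0617934958219156)])
red (array([ 469.54324266, -278.73787565,   74.86721425]), [np.float64(0.028770396622480602), np.float64(0.028770396622576428)])
```

View pics/c3.png

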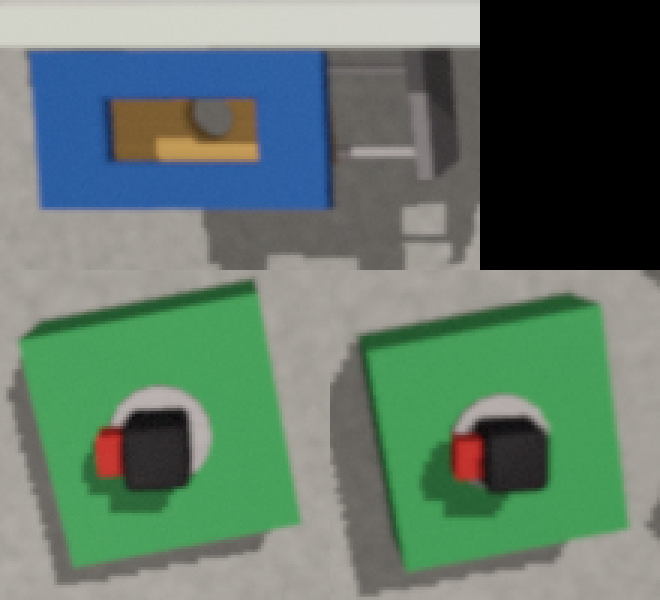

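Run:
```python
from h import *
import pickle
C={n:pickle.load(open(n+".pkl","rb")) for n in("w1","w2","w3","w4")}
print("hole w3",onz(C["w3"],80.3,189,137).round(1))
for u,v in((20,167),(22,219),(120,167),(120,219)):print("tab corner",onz(C["w3"],u,v,145).round(1))
print("collar",onz(C["w4"],258.7,205.5,54).round(1),onz(C["w3"],351.8,192,54).round(1))
# crate rim edges: w2 front corners (165,82),(435,82) at z140 ; w1 left corner (298,47)
print("rim",onz(C["w2"],165,82,140).round(1),onz(C["w2"],435,82,140).round(1),onz(C["w1"],298,47,140).round(1))
s=cam("top");t=cv2.imread("pics/top0.png")
print("top hole",onz(s,293.5,229.5,137).round(1))
```

```text
hole w3 [463.7 -12.9 137. ]
tab corner [481.2  38.4 145. ]
tab corner [430.   40.8 145. ]
tab corner [490.7 -54.9 145. ]
tab corner [439.7 -54.2 145. ]
collar [ 471.2 -295.1   54. ] [ 471.7 -294.5   54. ]
rim [478.2  97.9 140. ] [ 503.5 -141.   140. ] [476.8  99.7 140. ]
top hole [464.3 -11.9 137. ]
```

The tab as seen in w3 looks too large and offset for a height of 145, which suggests the lid is still a little open. I'll triangulate the tab from the fixed cameras.

Run:
```python
from h import *
L=[]
for n,b in(("scene",(230,150,350,260)),("top",(255,200,335,260))):
    im=arm.get_image(n);cv2.imwrite(f"pics/{n}1.png",im);c=cam(n)
    m=cv2.inRange(cv2.cvtColor(im,cv2.COLOR_BGR2HSV),np.array((100,120,40)),np.array((125,255,255)));M=np.zeros_like(m);x0,y0,x1,y1=b;M[y0:y1,x0:x1]=m[y0:y1,x0:x1]
    r=cv2.minAreaRect(cv2.findNonZero(M));L.append((c,*r[0]));print(n,r,(M>0).sum(),"expected if shut",proj(c,(466,-24,145)),"if 30 up",proj(c,(468,-24,175)))
print(tri(L)); print(arm.read_state()["contact_force"])
```

```text
scene ((271.0939636230469, 194.8657684326172), (16.876178741455078, 28.836963653564453), 34.99202346801758) 357 expected if shut [271.35529667 201.0943338 ] if 30 up [271.78135276 194.87503728]
top ((297.7235412597656, 227.40586853027344), (15.185907363891602, 28.070920944213867), 85.60128784179688) 324 expected if shut [297.59277264 228.95074274] if 30 up [297.80799198 227.88946041]
(array([468.17039516, -24.66388228, 176.08505234]), [np.float64(1.5398697894540516), np.float64(1.5398697894540672)])
[0.447461   0.6774798  0.19575702]
```

Confirmed: the tab is at z≈176, so the lid is still about 0.17 rad open (it probably rebounded). I'll press it again slowly and release it gently.

Emit:
drive_tool(
  targets=[
    [1, 5, -45, 0, 0],
    [1, 10, -90, 0, 0],
    [1, 15, -135, 0, 0],
    [1, 20, -180, 0, 0],
    [1, 28, -225, 0, 0],
    [1, 37, -265, 0, 0],
    [1, 37, -289, 0, 0],
    [1, 32, -289, 30, 0],
    [1, 32, -289, 60, 0],
    [1, 32, -289, 80, 0],
    [1, 32, -289, 80, 0],
  ],
)

```text
clock: 8.95
position: [499.5, -22.5, 182.0]
ee_rot: [0.999, 0.052, -0.003, 0.0]
contact_force: [0.3, -0.7, 0.1]
gripper_width: 0.1
grasp_force: 0.0
```

Emit:
drive_tool(
  targets=[
    [1, 0, 0, 6, 0],
    [1, 0, 0, 12, 0],
    [1, 0, 0, 18, 0],
    [1, 0, 0, 24, 0],
    [1, 0, 0, 29, 0],
    [1, 0, 0, 33, 0],
    [1, 0, 0, 36, 0],
    [1, 0, 0, 38, 0],
    [1, 0, 0, 39, 0],
    [1, 0, 0, 39, 0],
    [1, 0, 0, 39, 0],
  ],
)

```text
clock: 10.05
position: [501.7, -22.9, 145.2]
ee_rot: [0.999, 0.051, 0.0, -0.0]
contact_force: [0.3, 0.6, 0.6]
gripper_width: 0.2
grasp_force: 0.0
```

Emit:
drive_tool(
  targets=[
    [1, 0, 0, 1, 0],
    [1, 0, 0, 2, 0],
    [1, 0, 0, 2.5, 0],
    [1, 0, 0, 2.5, 0],
  ],
)

```text
clock: 10.45
position: [501.5, -23.0, 142.5]
ee_rot: [0.999, 0.051, -0.0, 0.0]
contact_force: [-0.2, 0.1, 0.3]
gripper_width: -0.2
grasp_force: 0.0
```

```bash
cat > tab.py <<'E'
from h import *
L=[]
for n,b in(("scene",(230,150,350,260)),("top",(255,200,335,260))):
    im=arm.get_image(n);cv2.imwrite(f"pics/{n}2.png",im);c=cam(n)
    m=cv2.inRange(cv2.cvtColor(im,cv2.COLOR_BGR2HSV),np.array((100,120,40)),np.array((125,255,255)));M=np.zeros_like(m);x0,y0,x1,y1=b;M[y0:y1,x0:x1]=m[y0:y1,x0:x1]
    r=cv2.minAreaRect(cv2.findNonZero(M));L.append((c,*r[0]));print(n,r,(M>0).sum())
print(tri(L)); print(arm.read_state()["contact_force"],arm.read_state()["position"])
E
python3 tab.py
```

```text
scene ((269.3459167480469, 198.0243377685547), (16.468807220458984, 21.835874557495117), 36.02737045288086) 187
top ((298.00640869140625, 231.91192626953125), (7.881694793701172, 27.628765106201172), 80.13418579101562) 147
(array([458.03195862, -24.4210517 , 153.04642532]), [np.float64(1.4409277058760468), np.float64(1.4409277058762704)])
[-0.06784284  0.19338442  0.18849016] [501.53558368 -22.96438589 142.49505205]
```

Emit:
drive_tool(
  targets=[
    [1, 0, 0, 1, 0],
    [1, 0, 0, 2, 0],
    [1, 0, 0, 3, 0],
    [1, 0, 0, 3, 0],
    [1, 0, 0, 3, 0],
  ],
)

```text
clock: 11.05
position: [501.6, -23.0, 139.4]
ee_rot: [0.999, 0.051, -0.0, -0.0]
contact_force: [-0.4, 0.1, 0.1]
gripper_width: -0.4
grasp_force: 0.0
```

Run:
```python
from h import *
s=arm.get_image("scene");w=arm.get_image("wrist")
A=cv2.resize(s[140:290,220:370],(600,600),interpolation=3)
cv2.imwrite("pics/c5.png",np.hstack([cv2.resize(A,(420,420)),w[:,100:460]]))
```

```text
(no output)
```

View pics/c5.png

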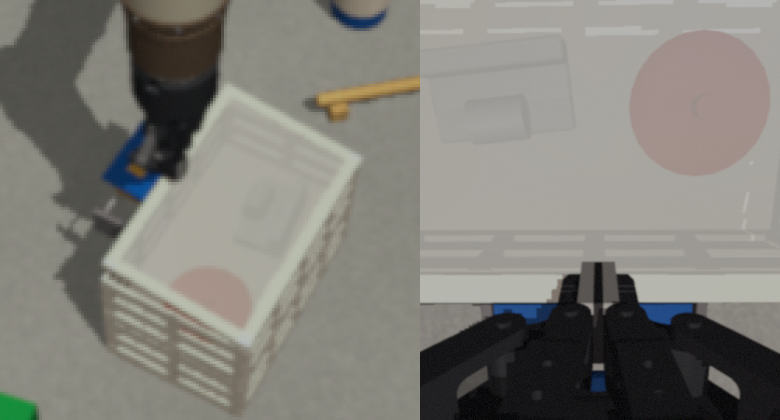

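The wrist view shows the tab about 30 mm above its shut height, and the fingertips (row 262) well short of where the TCP projects (row 256 or less). So the real fingertips end roughly 28 mm behind the reported TCP. I'll keep going down gently until I feel firm contact, which also calibrates this offset.

Emit:
drive_tool(
  targets=[
    [1, 0, 0, 3, 0],
    [1, 0, 0, 6, 0],
    [1, 0, 0, 9, 0],
    [1, 0, 0, 12, 0],
    [1, 0, 0, 15, 0],
    [1, 0, 0, 15, 0],
  ],
)

```text
clock: 11.75
position: [501.3, -23.0, 123.9]
ee_rot: [0.999, 0.051, -0.0, 0.0]
contact_force: [0.1, -0.1, 0.3]
gripper_width: -0.0
grasp_force: 0.0
```

Emit:
drive_tool(
  targets=[
    [1, 0, 0, 1, 0],
    [1, 0, 0, 2, 0],
    [1, 0, 0, 3, 0],
    [1, 0, 0, 3, 0],
  ],
)

```text
clock: 12.15
position: [501.6, -23.0, 121.4]
ee_rot: [0.999, 0.051, -0.0, -0.0]
contact_force: [-0.1, 0.5, 0.5]
gripper_width: -0.1
grasp_force: 0.0
```

```bash
python3 tab.py
```

```text
scene ((268.9230651855469, 201.61538696289062), (15.531606674194336, 24.961509704589844), 33.690067291259766) 194
top ((298.0081787109375, 231.59017944335938), (9.144109725952148, 26.889116287231445), 84.80557250976562) 152
(array([458.51576363, -25.45415896, 138.07418062]), [np.float64(0.21928700794830694), np.float64(0.21928700794829356)])
[-0.15139851  0.93590727 -0.15045341] [501.64041654 -22.91441295 121.51661252]
```

Emit:
drive_tool(
  targets=[
    [1, 0, 0, 1, 0],
    [1, 0, 0, 2, 0],
    [1, 0, 0, 3, 0],
    [1, 0, 0, 3, 0],
  ],
)

```text
clock: 12.65
position: [501.5, -23.0, 118.3]
ee_rot: [0.999, 0.051, -0.0, 0.0]
contact_force: [-0.5, -0.3, 0.7]
gripper_width: 0.5
grasp_force: 0.0
```

Emit:
drive_tool(
  targets=[
    [1, 0, 0, 1, 0],
    [1, 0, 0, 2, 0],
    [1, 0, 0, 2, 0],
  ],
)

```text
clock: 12.95
position: [501.5, -23.0, 116.3]
ee_rot: [0.999, 0.051, -0.0, 0.0]
contact_force: [-0.3, 0.0, 0.1]
gripper_width: 0.2
grasp_force: 0.0
```

Emit:
drive_tool(
  targets=[
    [1, 0, 0, 1, 0],
    [1, 0, 0, 2, 0],
    [1, 0, 0, 2, 0],
  ],
)

```text
clock: 13.25
position: [501.7, -23.0, 115.7]
ee_rot: [0.999, 0.051, 0.0, 0.0]
contact_force: [-3.3, 0.4, 8.1]
gripper_width: 0.3
grasp_force: 3.7
```

Emit:
drive_tool(
  targets=[
    [1, 0, 0, 1, 0],
    [1, 0, 0, 2, 0],
    [1, 0, 0, 2, 0],
  ],
)

```text
clock: 13.55
position: [501.7, -23.0, 115.5]
ee_rot: [0.999, 0.052, 0.001, 0.0]
contact_force: [-7.5, 2.1, 17.5]
gripper_width: 0.1
grasp_force: 8.8
```

Firm contact at TCP z=115.7 with the lid's top at 145 puts the true fingertips about 29.5 mm behind the reported TCP. I'll release slowly, go above the pin and check the lid.

Emit:
drive_tool(
  targets=[
    [1, 0, 0, -3, 0],
    [1, 0, 0, -6, 0],
    [1, 0, 0, -15, 0],
    [1, 0, 0, -40, 0],
    [-1, -10, 30, -70, -1],
    [-1, -20, 75, -80, -2],
    [-1, -30, 120, -80, -3],
    [-1, -40, 165, -80, -4],
    [-1, -50, 210, -80, -4],
    [-1, -58, 255, -80, -4],
    [-1, -58, 267, -80, -4],
    [-1, -58, 267, -80, -4],
  ],
)

```text
clock: 14.75
position: [470.9, -296.2, 192.1]
ee_rot: [0.996, 0.084, -0.0, -0.0]
contact_force: [0.2, 0.6, 0.0]
gripper_width: 85.7
grasp_force: 0.0
```

Emit:
drive_tool(
  targets=[
    [-1, 0, 0, 0, 0],
    [-1, 0, 0, 0, 0],
  ],
)

```text
clock: 14.95
position: [471.3, -293.4, 192.6]
ee_rot: [0.996, 0.087, -0.0, -0.0]
contact_force: [0.1, -0.4, 0.4]
gripper_width: 85.2
grasp_force: 0.0
```

```bash
python3 tab.py; python3 snap.py w6
python3 - <<'E'
from h import *
import pickle
im=cv2.imread("pics/w6.png");c=pickle.load(open("w6.pkl","rb"));h=cv2.cvtColor(im,cv2.COLOR_BGR2HSV)
for nm,lo,hi in(("red",(0,150,80),(8,255,255)),("green",(45,100,40),(80,255,255))):
    m=cv2.inRange(h,np.array(lo),np.array(hi));k,l,st,ce=cv2.connectedComponentsWithStats(m)
    for j in range(1,k):
        if st[j,4]>80:print(nm,st[j],ce[j].round(1),onz(c,*ce[j],72).round(1))
for p in((471.5,-294.5,86),(471.5,-294.5,54)):print(proj(c,p).round(1))
E
```

```text
scene ((269.9220275878906, 201.44601440429688), (15.811386108398438, 28.776723861694336), 34.69515609741211) 320
top ((297.5736389160156, 229.03045654296875), (14.961880683898926, 27.358867645263672), 85.91438293457031) 307
(array([464.36070528, -25.15792132, 143.55565729]), [np.float64(1.8729274540366958), np.float64(1.8729274540366554)])
[-0.9076664   0.26671598  0.21589148] [ 471.4604655  -293.37512087  192.75476617]
15.05 [ 471.5 -293.4  192.8] [9.849e-01 1.732e-01 3.000e-04] [-0.9  0.3  0.2] 85.09650259566035
red [ 37  11   6  37 113] [40.  28.3] [ 565.3 -104.8   72. ]
red [255 190  12  20 212] [260.2 200. ] [ 469.  -278.9   72. ]
red [405 224  16  13  91] [413.  230.4] [ 465.5 -406.2   72. ]
green [ 225  136  108  111 8173] [280.3 189.6] [ 480.1 -293.3   72. ]
[279.9 204.4]
[279.8 195.4]
```

View pics/w6.png

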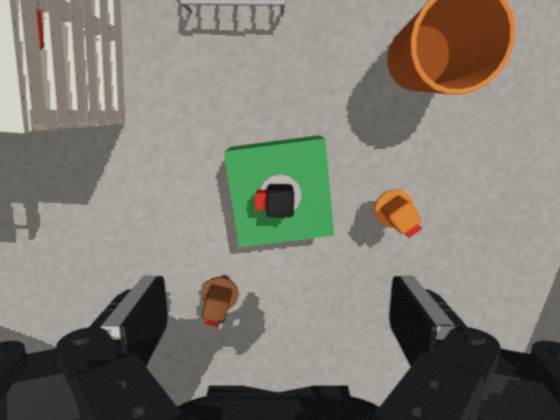

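The lid is now shut (tab at z≈144). The pin head is at (280,201), midway between the fingers (inner edges at 165 and 392) and square to them. I'll go down and grasp it.

Emit:
drive_tool(
  targets=[
    [-1, 0, 1, 40, 0],
    [-1, 0, 1, 80, 0],
    [-1, 0, 1, 120, 0],
    [-1, 0, 1, 145, 0],
    [-1, 0, 1, 160, 0],
    [-1, 0, 1, 167, 0],
    [-1, 0, 1, 167, 0],
    [-1, 0, 1, 167, 0],
  ],
)

```text
clock: 15.9
position: [472.3, -295.5, 26.5]
ee_rot: [0.996, 0.086, 0.001, 0.0]
contact_force: [-1.1, -0.5, -0.0]
gripper_width: 85.2
grasp_force: 0.0
```

Emit:
drive_tool(
  targets=[
    [0.5, 0, 0, 0, 0],
    [0.5, 0, 0, 0, 0],
    [0.5, 0, 0, 0, 0],
    [0.5, 0, 0, 0, 0],
    [0.5, 0, 0, 0, 0],
  ],
)

```text
clock: 16.4
position: [472.2, -296.2, 26.6]
ee_rot: [0.996, 0.086, 0.001, 0.001]
contact_force: [0.2, -0.4, 4.2]
gripper_width: 24.5
grasp_force: 60.4
```

```bash
python3 snap.py w7
```

```text
16.4 [ 472.2 -296.2   26.6] [0.9851 0.172  0.0016] [ 0.2 -0.4  4.2] 24.47941381939141
```

View pics/w7.png

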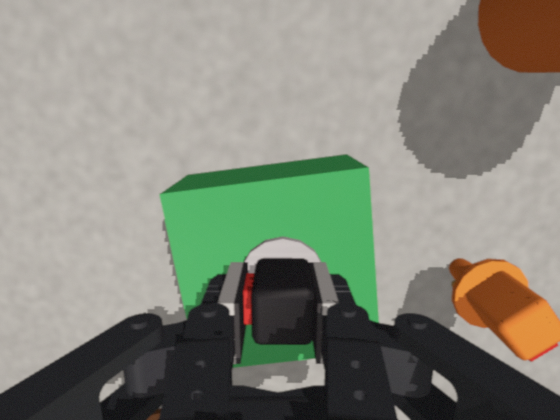

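The head is gripped with the button pressed in (24.5 mm, 60 N); in the picture its top face is centred near (283,308). I'll compute the pin's offset in the tool, then lift.

Run:
```python
from h import *
import pickle
im=cv2.imread("pics/w7.png");c=pickle.load(open("w7.pkl","rb"));s=arm.read_state();M=R.from_quat(s["ee_rot"]).as_matrix()
col=im[225:350,283].astype(int).sum(1);print(col.tolist())
row=im[315,225:340].astype(int).sum(1);print(row.tolist())
for v in(275,342):
    p=onz(c,283,v,86);print(p.round(1),(M.T@(p-s["position"])).round(1))
print("collar top edge/ left/right at z54")
for u,v in((282,238),):
    p=onz(c,u,v,54);print(p.round(1),(M.T@(p-s["position"])).round(1))
```

```text
[364, 366, 364, 368, 367, 363, 367, 365, 364, 362, 367, 366, 365, 419, 533, 575, 581, 589, 592, 590, 589, 590, 588, 586, 583, 582, 582, 586, 587, 590, 590, 566, 482, 289, 103, 71, 56, 65, 60, 78, 61, 73, 63, 62, 66, 69, 54, 58, 75, 72, 72, 74, 63, 74, 85, 65, 67, 80, 68, 76, 81, 78, 74, 83, 98, 122, 135, 153, 175, 166, 176, 174, 161, 162, 149, 146, 143, 145, 149, 151, 139, 146, 147, 138, 144, 142, 144, 139, 143, 135, 133, 142, 142, 141, 140, 136, 139, 135, 136, 134, 133, 140, 121, 107, 91, 91, 89, 87, 99, 92, 98, 79, 87, 89, 95, 92, 91, 84, 94, 135, 213, 224, 230, 228, 234]
[104, 102, 112, 136, 234, 336, 375, 388, 347, 286, 231, 221, 220, 206, 152, 94, 81, 94, 182, 285, 328, 331, 333, 327, 283, 232, 166, 92, 90, 96, 102, 122, 128, 146, 150, 154, 156, 154, 161, 155, 150, 148, 155, 151, 150, 152, 151, 145, 142, 149, 143, 144, 143, 151, 151, 139, 147, 137, 133, 141, 145, 140, 132, 134, 136, 129, 139, 132, 128, 129, 130, 133, 133, 128, 138, 130, 128, 133, 104, 83, 86, 78, 89, 68, 81, 76, 59, 72, 56, 59, 61, 61, 96, 120, 124, 130, 133, 166, 201, 222, 216, 179, 138, 105, 103, 104, 101, 108, 97, 105, 105, 112, 103, 105, 114]
[ 489.3 -294.5   86. ] [ 17.2   1.4 -59.4]
[ 464.7 -298.8   86. ] [ -7.7   1.5 -59.4]
collar top edge/ left/right at z54
[ 491.  -294.2   54. ] [ 18.9   1.3 -27.4]
```

Emit:
drive_tool(
  targets=[
    [1, 0, 0, 0, 0],
    [1, 0, 0, -10, 0],
    [1, 0, 0, -25, 0],
    [1, 0, 0, -50, 0],
    [1, 0, 0, -85, 0],
    [1, 0, 0, -120, 0],
    [1, 0, 0, -155, 0],
    [1, 0, 0, -155, 0],
    [1, 0, 0, -155, 0],
  ],
)

```text
clock: 17.35
position: [471.1, -295.0, 181.0]
ee_rot: [0.996, 0.086, 0.001, -0.0]
contact_force: [1.0, 0.2, -2.0]
gripper_width: 24.5
grasp_force: 59.2
```

Emit:
drive_tool(
  targets=[
    [1, 6, -40, 0, 1],
    [1, 12, -80, 0, 2],
    [1, 18, -120, 0, 3],
    [1, 24, -160, 0, 4],
    [1, 30, -200, 0, 4],
    [1, 36, -240, 0, 4],
    [1, 40, -270, 0, 4],
    [1, 40, -282, 0, 4],
    [1, 40, -282, 0, 4],
    [1, 40, -282, 0, 4],
    [1, 40, -282, 0, 4],
  ],
)

```text
clock: 18.45
position: [462.0, -11.7, 180.0]
ee_rot: [0.999, 0.05, -0.001, 0.0]
contact_force: [0.1, -0.5, -0.9]
gripper_width: 24.7
grasp_force: 59.4
```

```bash
python3 snap.py w8
python3 - <<'E'
from h import *
import pickle
im=cv2.imread("pics/w8.png");c=pickle.load(open("w8.pkl","rb"))
for p in((464.2,-11.3,137),(466,-24,145),(464,-11,173)):print(proj(c,p).round(1))
E
```

```text
18.45 [462.  -11.7 180. ] [ 0.9949  0.1008 -0.0014] [ 0.1 -0.5 -0.9] 24.745286324891673
[278.1 226. ]
[300.3 229.3]
[277.5 247.4]
```

View pics/w8.png

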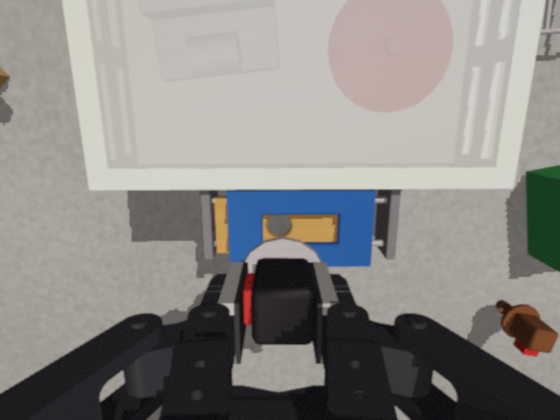

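The hover view shows the slot centred at (300,228) and the keeper hole at (279,225), which agrees with the prediction. A small correction, then down slowly.

Emit:
drive_tool(
  targets=[
    [1, 1.3, -0.8, 8, 0],
    [1, 1.3, -0.8, 16, 0],
    [1, 1.3, -0.8, 24, 0],
    [1, 1.3, -0.8, 28, 0],
    [1, 1.3, -0.8, 30, 0],
    [1, 1.3, -0.8, 32, 0],
    [1, 1.3, -0.8, 32, 0],
  ],
)

```text
clock: 19.2
position: [463.6, -9.8, 148.4]
ee_rot: [0.999, 0.051, -0.0, 0.0]
contact_force: [-0.5, 0.1, -1.1]
gripper_width: 24.4
grasp_force: 59.4
```

Emit:
drive_tool(
  targets=[
    [1, 0, 0, 1, 0],
    [1, 0, 0, 2, 0],
    [1, 0, 0, 3, 0],
    [1, 0, 0, 4, 0],
    [1, 0, 0, 4, 0],
  ],
)

```text
clock: 19.7
position: [463.5, -9.9, 144.4]
ee_rot: [0.999, 0.051, -0.0, 0.0]
contact_force: [-1.2, -0.1, -1.2]
gripper_width: 24.2
grasp_force: 59.4
```

Emit:
drive_tool(
  targets=[
    [1, 0, 0, 1, 0],
    [1, 0, 0, 2, 0],
    [1, 0, 0, 2, 0],
  ],
)

```text
clock: 20.0
position: [463.5, -9.9, 142.3]
ee_rot: [0.999, 0.051, -0.0, 0.0]
contact_force: [0.0, -0.1, -1.4]
gripper_width: 24.5
grasp_force: 59.4
```

The tip is already below the keeper's top without any force, so it has found the hole. I continue gently.

Emit:
drive_tool(
  targets=[
    [1, 0, 0, 1, 0],
    [1, 0, 0, 2, 0],
    [1, 0, 0, 3, 0],
    [1, 0, 0, 3, 0],
  ],
)

```text
clock: 20.4
position: [463.5, -9.9, 139.3]
ee_rot: [0.999, 0.051, -0.0, 0.0]
contact_force: [-0.4, -1.2, -0.4]
gripper_width: 24.3
grasp_force: 59.4
```

Emit:
drive_tool(
  targets=[
    [1, 0, 0, 1, 0],
    [1, 0, 0, 2, 0],
    [1, 0, 0, 3, 0],
    [1, 0, 0, 3, 0],
  ],
)

```text
clock: 20.8
position: [463.5, -9.9, 136.3]
ee_rot: [0.999, 0.051, -0.0, 0.0]
contact_force: [-0.1, 0.2, -2.0]
gripper_width: 24.5
grasp_force: 59.4
```

Emit:
drive_tool(
  targets=[
    [1, 0, 0, 1, 0],
    [1, 0, 0, 2, 0],
    [1, 0, 0, 3, 0],
    [1, 0, 0, 3, 0],
  ],
)

```text
clock: 21.2
position: [463.5, -9.9, 133.3]
ee_rot: [0.999, 0.051, -0.0, 0.0]
contact_force: [-0.4, -0.3, -0.6]
gripper_width: 24.6
grasp_force: 59.4
```

Emit:
drive_tool(
  targets=[
    [1, 0, 0, 1, 0],
    [1, 0, 0, 2, 0],
    [1, 0, 0, 3, 0],
    [1, 0, 0, 4, 0],
    [1, 0, 0, 5, 0],
    [1, 0, 0, 5, 0],
  ],
)

```text
clock: 21.8
position: [463.5, -9.9, 128.3]
ee_rot: [0.999, 0.051, -0.0, 0.0]
contact_force: [-0.2, 0.2, -0.8]
gripper_width: 24.7
grasp_force: 59.4
```

Emit:
drive_tool(
  targets=[
    [1, 0, 0, 1, 0],
    [1, 0, 0, 2, 0],
    [1, 0, 0, 3, 0],
    [1, 0, 0, 4, 0],
    [1, 0, 0, 5, 0],
    [1, 0, 0, 5, 0],
  ],
)

```text
clock: 22.4
position: [463.5, -9.9, 123.3]
ee_rot: [0.999, 0.051, -0.0, 0.0]
contact_force: [-0.6, -0.1, -0.8]
gripper_width: 24.5
grasp_force: 59.4
```

Emit:
drive_tool(
  targets=[
    [1, 0, 0, 1, 0],
    [1, 0, 0, 1.5, 0],
    [1, 0, 0, 1.5, 0],
  ],
)

```text
clock: 22.7
position: [463.6, -9.9, 121.9]
ee_rot: [0.999, 0.051, -0.0, 0.0]
contact_force: [0.1, 0.5, -1.2]
gripper_width: 24.5
grasp_force: 59.4
```

Emit:
drive_tool(
  targets=[
    [1, 0, 0, 0.5, 0],
    [1, 0, 0, 1, 0],
    [1, 0, 0, 1, 0],
  ],
)

```text
clock: 23.0
position: [463.8, -9.9, 121.5]
ee_rot: [0.999, 0.051, 0.0, 0.0]
contact_force: [-1.8, 0.1, 4.3]
gripper_width: 24.7
grasp_force: 60.1
```

Emit:
drive_tool(
  targets=[
    [1, 0, 0, 0.4, 0],
    [1, 0, 0, 0.7, 0],
    [1, 0, 0, 0.7, 0],
  ],
)

```text
clock: 23.3
position: [463.8, -9.9, 121.4]
ee_rot: [0.999, 0.051, 0.0, 0.0]
contact_force: [-3.9, 0.9, 8.9]
gripper_width: 24.4
grasp_force: 60.8
```

The collar is home: 9 N at z=121.4, against a predicted 121.6. I release and then check before leaving.

Emit:
drive_tool(
  targets=[
    [0.2, 0, 0, 0, 0],
    [-0.2, 0, 0, 0, 0],
    [-0.5, 0, 0, 0, 0],
    [-1, 0, 0, 0, 0],
    [-1, 0, 0, 0, 0],
    [-1, 0, 0, -30, 0],
    [-1, 0, 0, -70, 0],
    [-1, 0, 0, -110, 0],
    [-1, 0, 0, -140, 0],
    [-1, 0, 0, -140, 0],
    [-1, 0, 0, -140, 0],
  ],
)

```text
clock: 24.4
position: [463.5, -9.7, 260.5]
ee_rot: [0.999, 0.051, 0.0, -0.0]
contact_force: [-0.8, -0.3, -0.5]
gripper_width: 85.6
grasp_force: 0.0
```

```bash
python3 snap.py w9; python3 tab.py
python3 - <<'E'
from h import *
import pickle
im=cv2.imread("pics/w9.png");c=pickle.load(open("w9.pkl","rb"));h=cv2.cvtColor(im,cv2.COLOR_BGR2HSV)
print("expected pin: base",proj(c,(464.6,-11.4,145)),"top",proj(c,(464.6,-11.4,181)),"button end out",proj(c,(462.5,8.5,165)), "in",proj(c,(463,3.5,165)))
v=int(proj(c,(463,5,165))[1]);u=int(proj(c,(463,5,165))[0])
B=cv2.resize(im[v-60:v+60,u-60:u+90],(600,480),interpolation=3);cv2.imwrite("pics/c9.png",B)
E
```

```text
24.4 [463.5  -9.7 260.5] [0.9948 0.102  0.001 ] [-0.8 -0.3 -0.5] 85.58270300339714
scene ((269.95269775390625, 201.46621704101562), (15.80967903137207, 28.945659637451172), 35.537681579589844) 214
expected pin: base [280.89354856 200.56645236] top [281.20146515 212.45906491] button end out [253.82732706 206.86477329] in [260.66411073 206.88574768]Traceback (most recent call last):
  File "tab.py", line 6, in <module>
    r=cv2.minAreaRect(cv2.findNonZero(M));L.append((c,*r[0]));print(n,r,(M>0).sum())
cv2.error: OpenCV(4.12.0) /io/opencv/modules/imgproc/src/convhull.cpp:143: error: (-215:Assertion failed) total >= 0 && (depth == CV_32F || depth == CV_32S) in function 'convexHull'
```

View pics/c9.png

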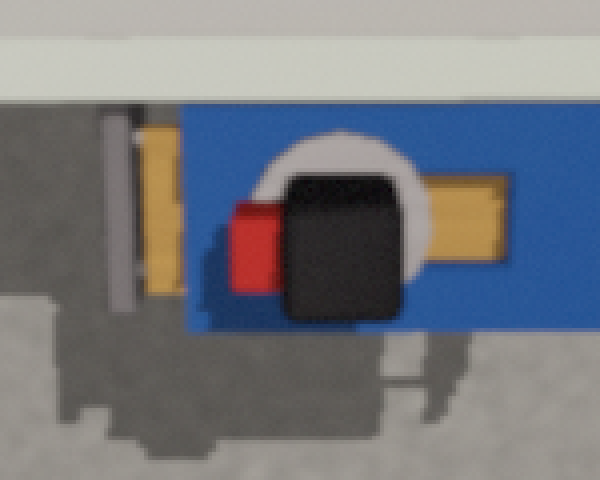

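The pin stands with its collar flat on the blue tab. Its red button is fully out again: 13 px in the wrist picture, about 9 mm. The tab is at the same pixel as after the lid was shut, and the gripper is clear, so I hand in.

```bash
python3 -c "
from bench import arm
print(arm.job_done())"
```

```text
the job is handed in; nothing more can be done
None
```

The lid is shut and the ball-lock pin is in with its collar home on the tab and its button back out, and the job was handed in at about 24.5 s; the balls locking under the keeper is inferred from the button, as I did not see them or test the pin by pulling.

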